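Refit the flour sifter's agitator and spin it to check that it runs free

ROBOT

A 6-joint arm with a two-finger parallel gripper is mounted at the origin on a cart in front of the work surface, level with it; the furniture and walls round the work are solid. World frame = base frame: x ahead of the robot, y to its left, z up, the work surface at z = 0. Lengths are in m, angles in rad, forces in N, time in s.
With the tool pointing down it reaches from about 0.425 to 1.125 m from the base axis. Payload 14.9 kg.
Tool frame: the origin (TCP) lies at the centre of the arm's flange, where the gripper is bolted on; the fingertips stand 191 mm ahead of it and the grasp point (between the pads) lies 172 mm ahead of it; z points along the fingers, y is the direction in which the jaws open and shut (so a half turn about z gives the same grasp; the last joint's range is limited). The gripper opens to 91 mm and grips with 3 to 60 N. Pads are 32 mm wide; open, the fingers measure 118 mm over their backs; the gripper's body (76 mm by 178 mm) begins 60 mm behind the grasp point.
Start: joints at [1.211, 0.379, 1.734, -0, 1.028, -0.033], TCP at [0.225, 0.663, 0.405] pointing down, gripper open.
Joint ranges: [-2.77, 2.77], [-0.74, 2.19], [0, 2.66], [-1.06, 4.2], [0.31, 2.87], [-3.08, 3.08]. Speed limits (rad/s): [1.89, 1.89, 2.39, 3.14, 3.14, 3.14].

INTERFACE

Orientations are given as a 3x3 rotation matrix whose columns are the frame's x, y, z axes.
In Python, from cell import move_to, move_l, move_joints, command_gripper, dwell, inverse_kinematics, read_state, get_image, Unreachable, job_done gives the robot as it stands. Calls block until the motion is done:
- move_to(position, orientation): joint-space move of the TCP to a pose.
- move_l(position, ori=None, vel=0.15, force_limit=None): straight line of the TCP; ori=None keeps the orientation; vel is the mean speed in m/s. With force_limit (N) it stops when the force on the tool has changed by that much, and returns True; else False.
- move_joints(angles): joint-space move.
- command_gripper(opening, squeeze=None): finger opening in m; squeeze is the grip in N (None keeps the last); returns when the fingers have stopped.
- dwell(seconds).
- inverse_kinematics(position, orientation): joint angles nearest the present ones, or None.
- read_state(): the state.
- get_image(name): name is "side" or "top"; returns a dict with "frame" (400x640x3 uint8, blue, green, red), "fx", "fy", "cx", "cy" (pixels), "k1" (the pictures are not rectified: a ray, as slopes to the right and down, at radius r is drawn at 1 + k1 r^2 times it, then the intrinsics apply), "extrinsics" (4x4, takes a point from camera to world coordinates). Camera axes: x right, y down, z forward; pixel columns grow to the right and rows downward; lengths in m; the calibration is good to about 2 mm. A picture is of the moment at which its call begins. There is no depth.
A pose or a line that the arm cannot do raises Unreachable and nothing moves.
- job_done(): hands the job in, once; it reports no verdict.
The state is a dict: "time": time; "joint_positions": joint angles; "joint_vel": joint speeds; "joint_efforts": joint torques, N m; "eef_pos": TCP position; "orientation": TCP orientation; "contact_force": force on the tool from outside, world axes, zero at the start; "torque": the same for the moment, N m; "finger_gap": finger opening in m.
Only numpy, scipy, OpenCV 4.12 (cv2) and the standard library are available. Lean on these libraries where they do the work, as an engineer would, in place of code of your own. Each camera call takes 0.05 s, during which the arm holds its last target.

TASK

Refit the agitator of the flour sifter: set it down over the spindle and turn it lightly, feeling without force, until it drops fully home over the spindle's cross key. Then check that it runs free: give one of its arms a light push so that it spins on by itself for the better part of a second, touched by nothing and not rubbing on the drum. Leave it in place, and leave the timer, the spice jar and the large ring cutter alone.

Things in the scene. Friction and masses are not known exactly. Their poses are not given: they have to be found in the camera images.
- sifter: white and steel bench flour sifter, fixed. Origin on the table under the spindle's axis; +x points to its motor box (behind the drum, top 135 mm high), z up. Open round sieve drum: wire floor 75 mm, rim 115 mm above the table, 164 mm inside diameter, side cheeks 97 mm either side in y, up to 64 mm high
- sieve: the round steel sieve drum in the sifter; same origin and axes as the sifter. The agitator turns inside it and must not rub on it (5 mm over the mesh, 10 mm from the wall when home). The spindle turns with a drag of 0.012 N m and an inertia of 0.004 kg m2, so a push to 3 rad/s carries it on for about a second
- spindle_seat (a point): point on the spindle's axis, on its flat 38 mm collar, 3 mm above the sieve floor: the agitator's foot rests here when home. Steel post 14 mm thick, tapered nose, top 41 mm above this point. A cross key (bar 30 mm long, 7 wide, 8 high) goes through it on the collar, pointing up to 52 degrees either way from the sifter's x axis (not measured)
- rotor: agitator, about 0.3 kg, standing on the table. Origin under the middle of its hub's foot, z up, arms and foot slot along its x. Hub 36 mm wide, 49 high; blind bore 17 mm wide, 43 deep; slot across the foot 10 mm wide, 11 deep: on the key but out of line, the hub stands 8 mm too high. Home, it turns with the spindle; it may be fitted either way round
- rotor_grip (a point): centre of the agitator's black grip bar, 64 mm above its foot: bar 40 mm along the arms (x), 16 mm thick (y), 32 mm tall, on top of the 49 mm hub. Two paddle arms reach 72 mm from the axis along +x and -x, 5 mm thick, white strip at the bottom; they span 2 to 38 mm above the foot and, from 26 mm out, can be pushed from the side
- timer: white wind-up kitchen timer, 62 mm wide, 42 mm high, behind the agitator; leave alone
- cutter_big: steel ring cutter, 70 mm wide, 34 mm high, right of the sifter; leave alone
- shaker_a: spice jar with a black cap, 45 mm wide, 105 mm high, right of the sifter; leave alone

How it is judged:
By the outcome, as a careful person would: the job done as asked, in the order asked, and still so for the second after the job is handed in, with the robot touching nothing.
It also fails if it takes over 72 s, if anything falls off the work surface, if the arm or the gripper's body presses on something with over 40 N, if the wrist force passes 120 N, or if a joint passes its speed limit or range.

## Working session

There is one attempt and no reset: what is moved stays moved. The work goes in short steps, each a Python script; the robot and the scene stay as the last script left them, time stands still between calls to the robot, and variables do not carry over. Pictures are saved under pics/ and viewed, and the job is handed in when it is done.

```bash
ls; mkdir -p pics; python3 - <<'E'
from cell import *
import cv2,pickle
for n in("side","top"):
    d=get_image(n); cv2.imwrite(f"pics/{n}0.png",d["frame"]); pickle.dump(d,open(f"{n}0.pkl","wb"))
    print(n,d["fx"],d["fy"],d["cx"],d["cy"],d["k1"]);print(d["extrinsics"])
s=read_state();print(s)
E
```

```text
pics
side 404.2643343410053 404.2643343410053 312.5409517230358 199.14054300895964 0.023065415396051076
[[ 0.950603   -0.18671614  0.24797382  0.28919243]
 [-0.30954173 -0.51051918  0.80221823 -1.14410146]
 [-0.0231917  -0.8393493  -0.5430975   0.67877855]
 [ 0.          0.          0.          1.        ]]
top 474.92238964393687 474.92238964393687 316.6139307739934 196.61270017877737 -0.07986959133251853
[[ 0.01286933 -0.9964001   0.08379275  0.45724101]
 [-0.99987355 -0.01204061  0.01038806 -0.31301208]
 [-0.00934175 -0.08391584 -0.99642906  1.35733859]
 [ 0.          0.          0.          1.        ]]
{'time': 0.1, 'joint_positions': array([ 1.21070323e+00,  3.79397966e-01,  1.73466788e+00, -3.78000578e-05,
        1.02850831e+00, -3.33258974e-02]), 'joint_vel': array([-0.00022126, -0.00351359, -0.00227101,  0.00015677, -0.00183646,
        0.00076966]), 'joint_efforts': array([-2.24722819e-03, -7.65036964e+01, -4.35292912e+01,  6.51383749e-02,
        3.97913286e-02,  4.63659694e-05]), 'eef_pos': array([0.2246628 , 0.66281761, 0.40415149]), 'orientation': array([[-9.47091232e-01,  3.20964325e-01, -3.15541183e-04],
       [ 3.20964480e-01,  9.47090776e-01, -9.29955914e-04],
       [ 3.63471931e-07, -9.82030605e-04, -9.99999518e-01]]), 'contact_force': array([ 0.23214341,  0.09691492, -0.4717176 ]), 'torque': array([-0.02536252, -0.02441686, -0.01342735]), 'finger_gap': 0.09117793376713366}
```

View pics/side0.png

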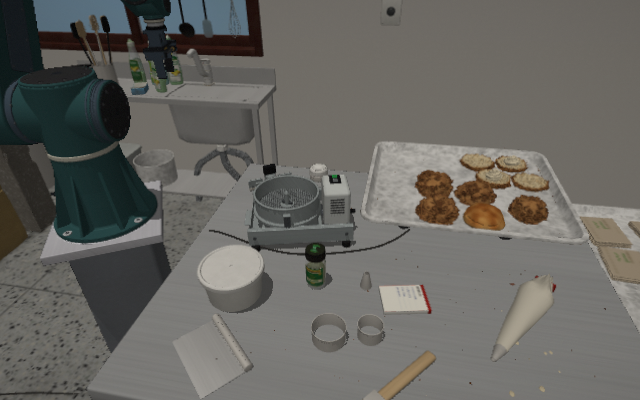

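View pics/top0.png

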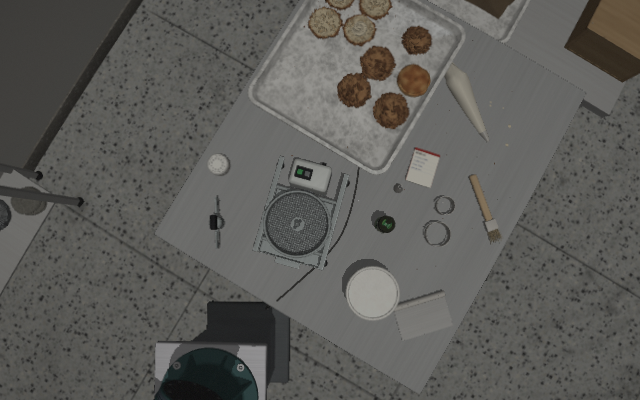

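The top view shows the agitator at about (217,222), the timer at (218,164), the sifter at (298,223) with its motor box at (310,175), and the jar at (385,224). I'll enlarge it.

```bash
python3 - <<'E'
import cv2
t=cv2.imread("pics/top0.png");s=cv2.imread("pics/side0.png")
def c(im,x,y,w,h,k,n):
    r=cv2.resize(im[y:y+h,x:x+w],None,fx=k,fy=k,interpolation=cv2.INTER_CUBIC)
    for i in range(0,w,10): cv2.putText(r,str(x+i),(i*k,8),0,.3,(0,255,255)); r[:12 if 0 else 4,i*k]=(0,0,255)
    for i in range(0,h,10): cv2.putText(r,str(y+i),(0,i*k+4),0,.3,(0,255,255)); 
    cv2.imwrite(n,r)
c(t,250,150,110,120,5,"pics/t_sift.png")
c(t,190,145,60,110,5,"pics/t_rot.png")
c(t,275,200,46,46,12,"pics/t_key.png")
c(s,235,145,130,110,6,"pics/s_sift.png")
E
```

```text
(no output)
```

View pics/t_sift.png

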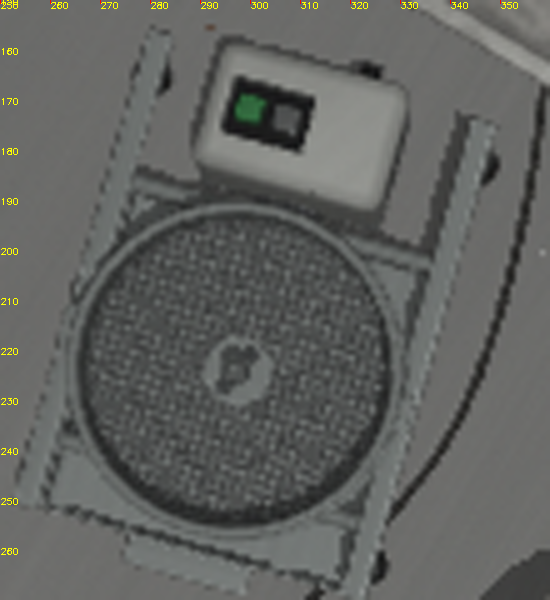

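View pics/t_rot.png

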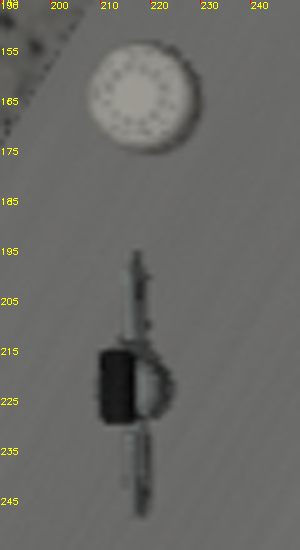

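View pics/t_key.png

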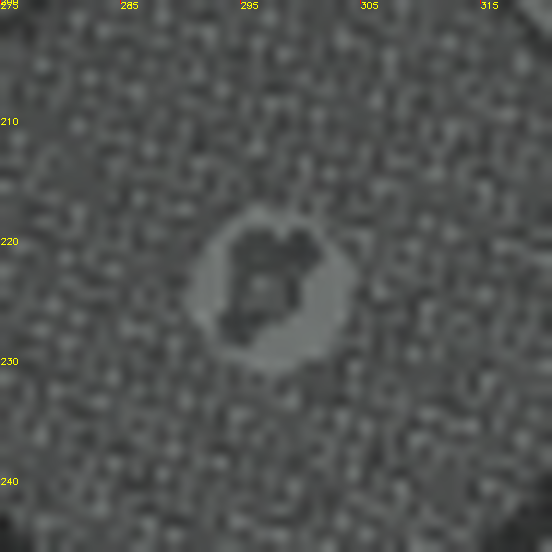

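View pics/s_sift.png

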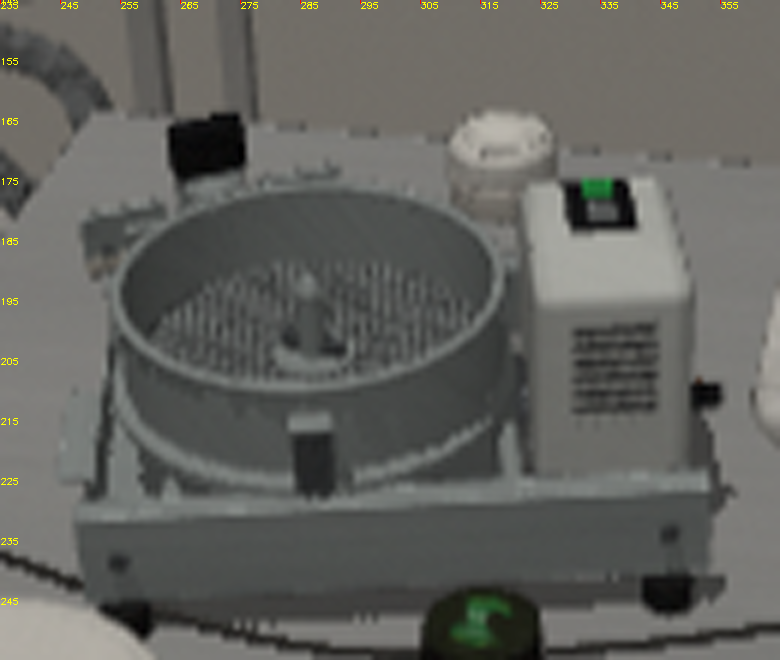

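```bash
cat > h.py <<'E'
import numpy as np,cv2,pickle
def K(d): return np.array([[d["fx"],0,d["cx"]],[0,d["fy"],d["cy"]],[0,0,1]])
def ray(d,u,v):
    x=cv2.undistortPoints(np.array([[[u,v]]],float),K(d),np.array([d["k1"],0,0,0,0]))[0,0]
    R=d["extrinsics"][:3,:3]; return d["extrinsics"][:3,3],R@np.array([x[0],x[1],1])
def at(d,u,v,z):
    o,r=ray(d,u,v); return o+r*(z-o[2])/r[2]
def proj(d,P):
    E=np.linalg.inv(d["extrinsics"]); P=np.atleast_2d(P).astype(float)
    r,_=cv2.Rodrigues(E[:3,:3]); return cv2.projectPoints(P,r,E[:3,3],K(d),np.array([d["k1"],0,0,0,0]))[0][:,0]
def load(n): return pickle.load(open(n+".pkl","rb"))
E
python3 - <<'E'
from h import *
t=load("top0");s=load("side0")
print("collar top",at(t,296.8,223.8,.078)," side", at(s,286.5,204.5,.078))
print("post top side",at(s,286.3,191,.119))
# inner rim from t_sift: left 266,right 327, top 192, bottom 254.5 
print("rim pts",[at(t,*p,.115).round(4) for p in((263.5,222),(329.5,223),(298,190.5),(297,256))])
# box/cheek direction
print("cheeks dir",at(t,281.5,158,.064)-at(t,257,249,.064),at(t,345,175,.064)-at(t,321,268,.064))
print("cheek pts",at(t,281.5,158,.064),at(t,257,249,.064),at(t,345,175,.064),at(t,321,268,.064))
print("bar",at(t,210.7,221.8,.080)); print("arm ends",at(t,216,195,.040),at(t,217,248,.040))
# side bar top: corners
f=t["frame"][205:240,200:225].max(2); print(f[5:28])
E
```

```text
collar top [ 0.49072248 -0.24727082  0.078     ]  side [ 0.48948208 -0.25783226  0.078     ]
post top side [ 0.49193596 -0.25583869  0.119     ]
rim pts [array([ 0.4933, -0.1618,  0.115 ]), array([ 0.4929, -0.3346,  0.115 ]), array([ 0.5773, -0.2509,  0.115 ]), array([ 0.406, -0.251,  0.115])]
cheeks dir [ 0.2504222  -0.06196954  0.        ] [ 0.25395268 -0.06275178  0.        ]
cheek pts [ 0.6716349  -0.20136628  0.064     ] [ 0.4212127  -0.13939674  0.064     ] [ 0.62643643 -0.37663035  0.064     ] [ 0.37248376 -0.31387857  0.064     ]
bar [ 0.4928475  -0.01416742  0.08      ]
arm ends [ 0.56914704 -0.01748776  0.04      ] [ 0.42151515 -0.02456481  0.04      ]
[[107 107 107 108 109 108 109 109 108 107 107 106 106 108 102 112  96  71
   69  59  92 107 108 108 108]
 [107 106 108 108 108 107 109 109 107 107 108 107 107 107  97 109 100  76
   70  86 108 108 107 107 106]
 [107 107 109 109 108 109 109 108 107 107 107 107 107  90  82 108  95  78
   72  89 107 108 108 107 106]
 [106 107 109 108 108 109 109 107 107 107 107 107 107  89  63  59  57  59
   58  63  91 107 107 107 107]
 [107 109
[... 1286 characters left out ...]
06  88  35  26  28  30  26  17  14  73
   94  87  68  53  60  71  96]
 [107 106 108 108 107 107 107 107 107  89  35  27  29  32  26  18  15  53
   92  84  52  55  69  96 109]
 [106 106 108 107 107 108 107 108 107  93  53  24  27  29  26  20  15  36
   51  71  69  66  96 108 108]
 [107 107 107 107 107 107 107 108 106 107  89  43  41  43  40  36  46  78
   76  86 107 107 108 108 108]
 [107 108 108 107 106 107 108 107 108 108 108 108 107 107 103  99 104 101
   78  86 106 108 109 108 108]
 [108 108 107 107 106 106 108 107 108 107 107 108 107 108  99  95  88  83
   80  77 100 107 108 108 107]
 [107 107 107 107 106 108 107 107 108 108 107 107 106 106 102 113 102  72
   73  57  90 109 108 107 107]]
```

```bash
cat >> h.py <<'E'
def circ(c,r,z,n=60):
    a=np.linspace(0,2*np.pi,n); return np.c_[c[0]+r*np.cos(a),c[1]+r*np.sin(a),np.full(n,z)]
def crop(d,x,y,w,h,k,n,polys):
    r=cv2.resize(d["frame"][y:y+h,x:x+w],None,fx=k,fy=k,interpolation=cv2.INTER_CUBIC)
    for P,col in polys:
        p=(proj(d,P)-[x,y]+.5)*k
        cv2.polylines(r,[np.round(p).astype(np.int32)],False,col,1)
    cv2.imwrite(n,r)
def rz(a): return np.array([[np.cos(a),-np.sin(a),0],[np.sin(a),np.cos(a),0],[0,0,1]])
def box(x0,x1,y0,y1,z): return np.array([[x0,y0,z],[x1,y0,z],[x1,y1,z],[x0,y1,z],[x0,y0,z]])
def rotor(p,a,z0=0):
    B=[(box(-.02,.02,-.008,.008,.08),(0,255,255)),(box(-.02,.02,-.008,.008,.048),(0,160,160)),(circ((0,0),.018,.049),(0,0,255)),(circ((0,0),.018,0),(0,0,255)),
       (box(-.072,.072,-.0025,.0025,.038),(0,255,0)),(box(-.072,.072,-.0025,.0025,.002),(255,0,0))]
    return [(P@rz(a).T+[p[0],p[1],z0],c) for P,c in B]
def sift(c):
    return [(circ(c,.082,.115),(0,255,255)),(circ(c,.019,.078),(0,0,255)),(circ(c,.082,.075),(0,160,0)),(circ(c,.003,.119),(255,255,0))]
E
cat > ov.py <<'E'
from h import *
import sys
t=load("top0");s=load("side0")
sx,sy,rx,ry,ra=map(float,sys.argv[1:])
A=cv2
crop(t,255,185,84,76,9,"pics/o_ts.png",sift((sx,sy)));crop(s,245,165,84,64,9,"pics/o_ss.png",sift((sx,sy)))
crop(t,190,190,50,62,9,"pics/o_tr.png",rotor((rx,ry),ra));crop(s,245,155,60,45,9,"pics/o_sr.png",rotor((rx,ry),ra))
a=[cv2.imread(f"pics/o_{n}.png") for n in("ts","ss","tr","sr")]
def hc(l):
    H=max(i.shape[0] for i in l); return np.hstack([cv2.copyMakeBorder(i,0,H-i.shape[0],0,4,0) for i in l])
cv2.imwrite("pics/ovS.png",cv2.resize(hc(a[:2]),None,fx=.52,fy=.52,interpolation=3)); cv2.imwrite("pics/ovR.png",cv2.resize(hc(a[2:]),None,fx=.78,fy=.78,interpolation=3))
E
python3 -c "
from h import *
t=load('top0')
print(at(t,212.1,222,.08),at(t,296.3,223.3,.078))"
python3 ov.py .492 -.248 .4935 -.0185 0.0
```

```text
[ 0.49236252 -0.01800694  0.08      ] [ 0.4920502  -0.24590203  0.078     ]
```

View pics/ovR.png

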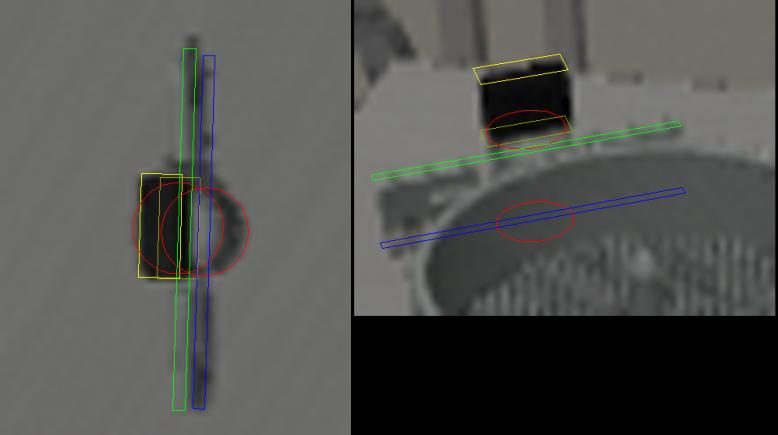

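View pics/o_ts.png

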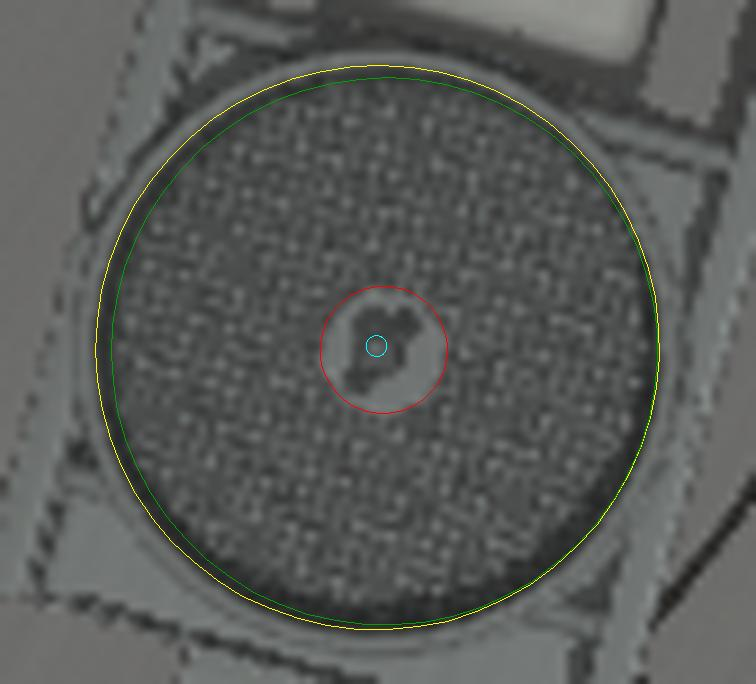

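View pics/o_ss.png

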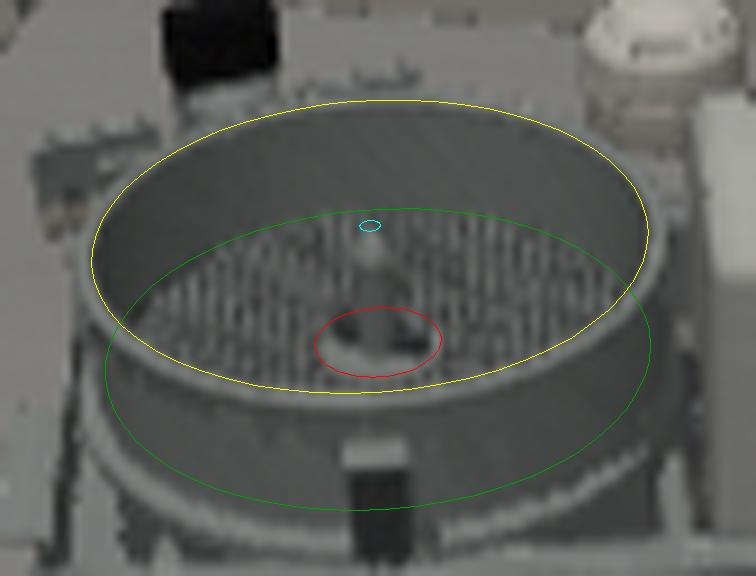

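```bash
python3 ov.py .4915 -.2475 .4945 -.019 0.05
```

```text
(no output)
```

View pics/ovR.png

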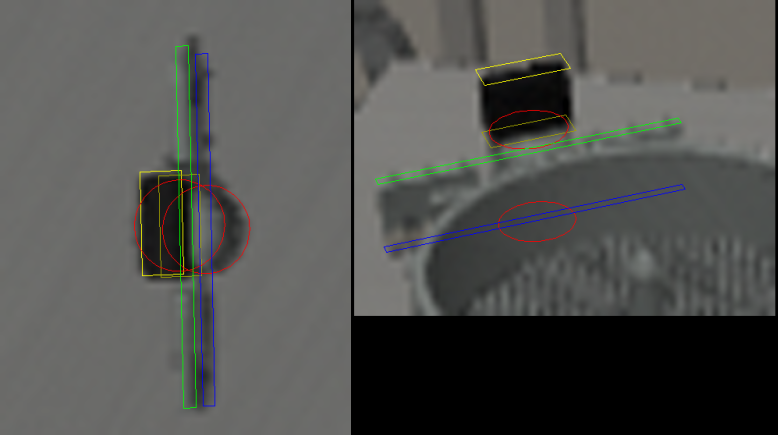

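View pics/ovS.png

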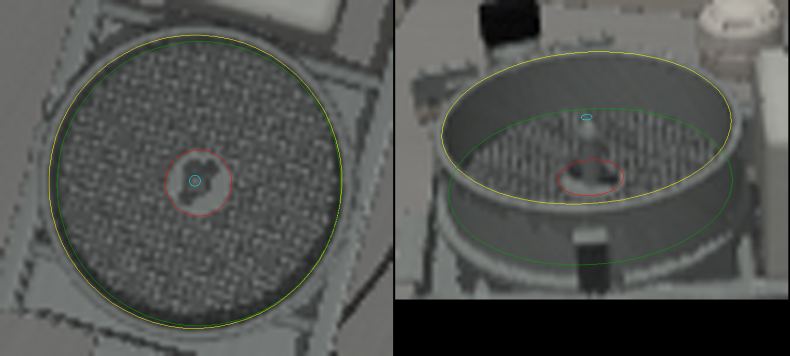

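```bash
python3 - <<'E'
from h import *
t=load("top0");s=load("side0")
c=np.array([.4915,-.2475,0])
rows=[]
for a in(-30,-45,-58):
    P=[(box(-.015,.015,-.0035,.0035,z)@rz(np.radians(a)).T+c,col) for z,col in((.086,(0,255,255)),(.078,(0,0,255)))]
    crop(t,284,211,26,26,10,"pics/a.png",P)
    c2=c+[0,-.0035,0]
    P=[(box(-.015,.015,-.0035,.0035,z)@rz(np.radians(a)).T+c2,col) for z,col in((.086,(0,255,255)),(.078,(0,0,255)))]
    crop(s,274,189,26,26,10,"pics/b.png",P)
    rows.append(np.vstack([cv2.imread("pics/a.png"),cv2.imread("pics/b.png")]))
cv2.imwrite("pics/key.png",np.hstack(rows))
E
```

```text
(no output)
```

View pics/key.png

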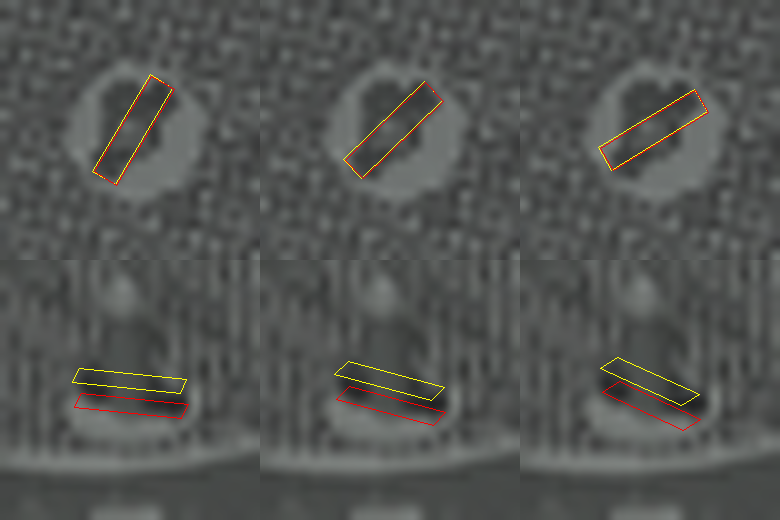

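```bash
cat >> h.py <<'E'
def tool(a):  # jaws (tool y) along rotor y for rotor yaw a
    z=np.array([0,0,-1.]);y=np.array([-np.sin(a),np.cos(a),0]);return np.c_[np.cross(y,z),y,z]
E
python3 - <<'E'
from cell import *
from h import *
R=tool(.03); print(R.round(2))
p=[.494,-.0195]
print(inverse_kinematics(p+[.36],R),inverse_kinematics([.4915,-.2475,.41],tool(-.7)))
move_to(p+[.33],R); print(read_state()["time"],read_state()["joint_positions"].round(3))
print(move_l(p+[.244],vel=.12,force_limit=12)); 
s=read_state();print(s["time"],s["eef_pos"],s["contact_force"])
command_gripper(.005,25); s=read_state();print(s["time"],s["finger_gap"],s["contact_force"],s["eef_pos"])
for n in("top","side"): 
    d=get_image(n); pickle.dump(d,open(n+"1.pkl","wb"))
crop(load("top1"),180,180,80,80,8,"pics/g_t.png",[]);crop(load("side1"),225,120,80,80,8,"pics/g_s.png",[])
cv2.imwrite("pics/g.png",cv2.resize(np.hstack([cv2.imread("pics/g_t.png"),cv2.imread("pics/g_s.png")]),None,fx=.6,fy=.6))
E
```

```text
[[-1.   -0.03  0.  ]
 [-0.03  1.    0.  ]
 [-0.    0.   -1.  ]]
[-8.65999540e-02  1.18087193e-01  2.16750840e+00 -4.44089210e-16
  8.55997064e-01 -1.68739628e+00] [-5.08845287e-01  1.37046414e-01  2.03504966e+00 -4.44089210e-16
  9.69496578e-01 -1.37964161e+00]
2.7083 [-0.086  0.169  2.179 -0.     0.793 -1.687]
False
3.575 [ 0.49430382 -0.01949131  0.24447828] [-0.28104633  0.23898298 -0.12275161]
4.7167 0.016248375203762155 [-0.56278614  0.98316772 -3.14193532] [ 0.4938065  -0.01948935  0.243793  ]
```

View pics/g.png

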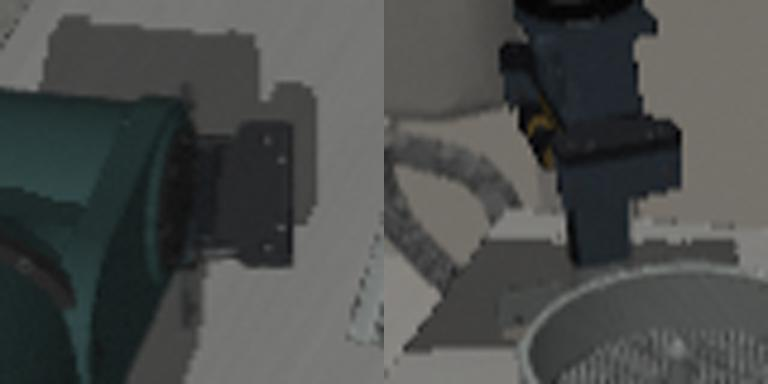

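```bash
python3 - <<'E'
from cell import *
from h import *
p=read_state()["eef_pos"]
move_l([p[0],p[1],.40],vel=.2); s=read_state();print(s["time"],s["finger_gap"],s["contact_force"])
move_to([.4915,-.2475,.40],tool(np.radians(-40)));s=read_state();print(s["time"],s["eef_pos"],s["contact_force"])
for n in("top","side"): 
    d=get_image(n); pickle.dump(d,open(n+"2.pkl","wb"))
z0=s["eef_pos"][2]-.244
o=rotor(s["eef_pos"][:2],np.radians(-40),z0)
crop(load("top2"),250,180,90,90,8,"pics/g_t.png",o);crop(load("side2"),240,110,90,90,8,"pics/g_s.png",o)
cv2.imwrite("pics/g.png",cv2.resize(np.hstack([cv2.imread("pics/g_t.png"),cv2.imread("pics/g_s.png")]),None,fx=.55,fy=.55))
E
```

```text
5.75 0.01567903221535414 [-0.87087305 -0.52599073 -3.77755753]
6.6583 [ 0.49146474 -0.24677801  0.39934701] [ 0.13183643  0.29613493 -3.24990682]
```

View pics/g.png

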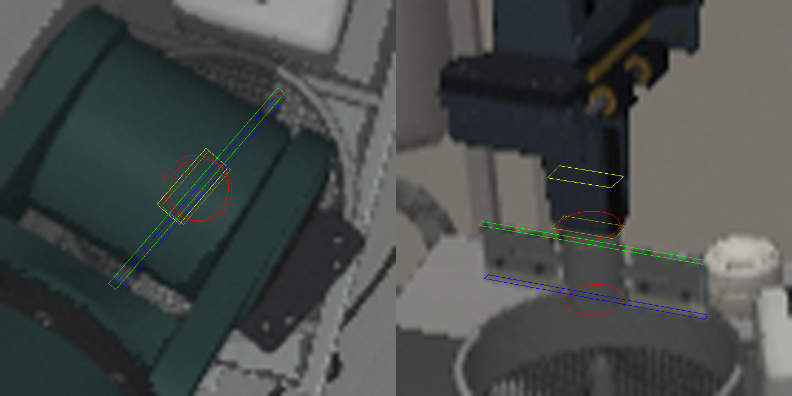

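View pics/g_s.png

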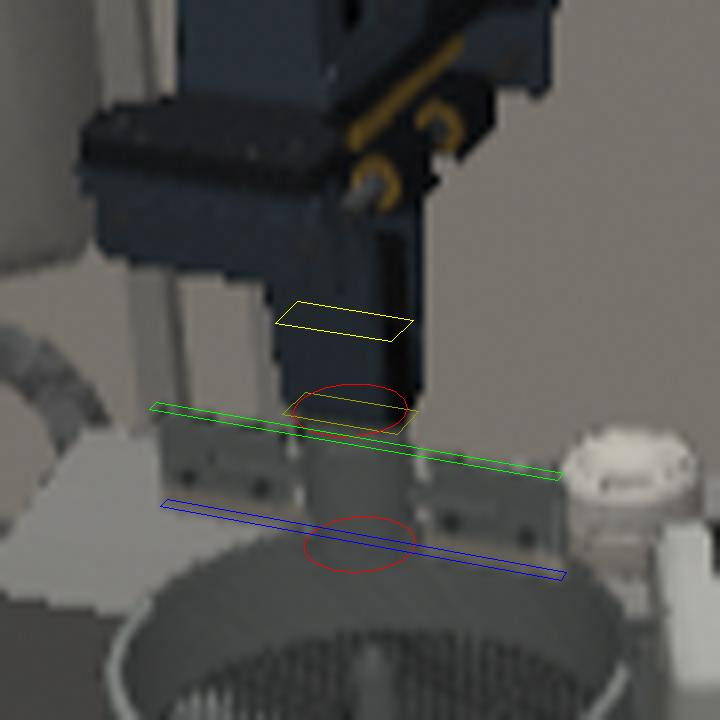

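```bash
python3 - <<'E'
from h import *
s=load("side2")
crop(s,255,155,60,42,13,"pics/z.png",[])
g=s["frame"].mean(2)
for v in(164,168,170,172,174,176): print(v,g[v,270:300].round().astype(int))
print("bg cols", )
print(proj(s,[[.4915,-.2468,.155],[.4915,-.2468,.204],[.4915,-.2468,.119]]))
R=rz(np.radians(-40))
for z in(.157,.193): print([proj(s,R@[x,0,0]+[.4915,-.2468,z])[0].round(1) for x in(-.072,.072)])
for v in range(168,184,3): print(v,g[v,255:266].round().astype(int),g[v,304:316].round().astype(int))
# post columns
s0=load("side0")["frame"].mean(2)
for v in(192,195,198): print(v,s0[v,278:296].round().astype(int))
E
```

```text
164 [ 72  75  75  74  73  39  92  37  66  71  75  73  74  75  74  74  77  70
  72  69  69 113 113 113 114 113 113 113 114 113]
168 [ 74  77  77  76  74  75  73  68  63  68  71  70  72  73  73  72  72  70
  69  66  63  71 127  97  75  74  74  73  71  78]
170 [67 62 44 53 69 69 80 85 64 66 70 72 73 73 73 72 72 70 68 66 62 63 76 84
 70 70 71 71 71 71]
172 [ 84  76  66  72  74  77  87 120  65  67  70  71  73  74  73  72  71  71
  69  66  63  73  76  75  76  76  75  75  73  73]
174 [ 94  95  94  94  92  93  94  92  79  68  70  72  72  74  74  74  73  70
  68  66  62  62 114 105  72  58  49  62  69  72]
176 [129 130 116 108 103  89  79  72  96  69  68  72  74  73  74  74  74  72
  68  66  67  73  64  91  79  70  55  66  70  70]
bg cols
[[284.43743163 177.57880199]
 [283.2583599  160.83578119]
 [285.26494562 189.34758592]]
[array([259.9, 172.4]), array([310. , 181.6])]
[array([258.6, 160.3]), array([309.6, 169.2])]
168 [129 129 129 130 129  79  71  67  63  65  71] [119 120  90  95 101  77 154 173 161 166 175 175]
171 [130 130 130 130 129 107  90  91  78  84  81] [ 72  72  72  70  73  72  75 137 155 166 167 139]
174 [129 130 130 130 130 129 128 116 118 116 111] [ 73  72  72  72  71  83  80 116 121 124 126 123]
177 [130 129 131 130 130 129 130 129 129 129 129] [ 66  46  49  74  70  83  68  93 110 107 119 128]
180 [128 128 128 128 128 127 127 129 116  88  89] [ 90  94  93 103 107 111  87  70  74  89 100 104]
183 [128 127 128 119 114  88  69  66  64  65  65] [70 70 68 67 68 66 65 64 62 66 67 77]
192 [ 70  67  64  88  75  93  99 110 117 101  76  82  71  72  73  75  75  93]
195 [82 87 78 88 63 92 72 72 76 68 64 73 78 87 69 77 62 77]
198 [ 80  86  85  84  74  79  72  78  78  73  65  79  69 102  78  92  81  94]
```

View pics/z.png

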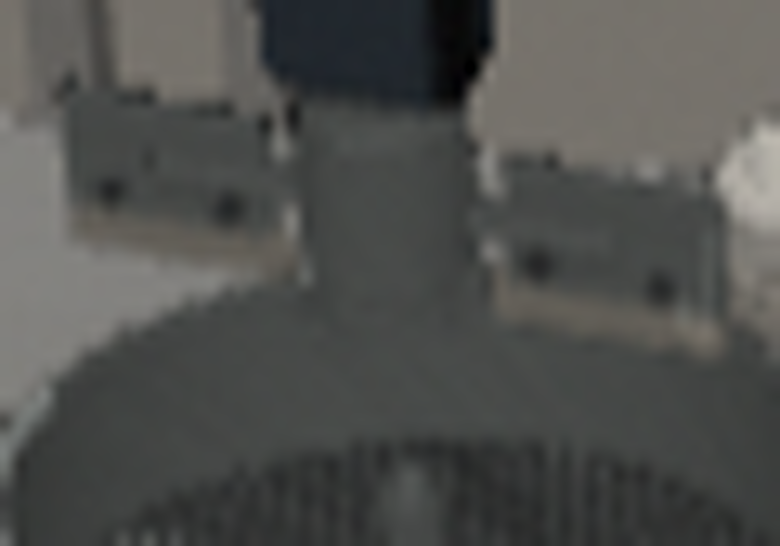

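```bash
python3 - <<'E'
from cell import *
from h import *
for z,f in((.375,8),(.362,5),(.352,5),(.342,5),(.334,5)):
    hit=move_l([.4915,-.2475,z],vel=.06,force_limit=f);s=read_state()
    print(hit,round(s["time"],2),s["eef_pos"].round(4),s["contact_force"].round(2),s["torque"].round(2))
    if hit: break
E
```

```text
False 7.33 [ 0.4915 -0.2475  0.3748] [ 0.4   0.02 -3.13] [-0.07  0.05  0.01]
False 7.69 [ 0.4914 -0.2475  0.3616] [-0.35  0.51 -3.1 ] [-0.02 -0.    0.07]
False 8.01 [ 0.4914 -0.2475  0.3515] [ 0.52 -0.55 -3.89] [-0.05 -0.   -0.01]
False 8.32 [ 0.4914 -0.2474  0.3415] [ 0.8   0.44 -2.42] [-0.01  0.01 -0.  ]
False 8.61 [ 0.4914 -0.2474  0.3336] [ 0.57 -0.24 -4.06] [ 0.02 -0.    0.03]
```

```bash
python3 - <<'E'
from cell import *
from h import *
for z in (.3305,.3275,.3245,.3225):
    hit=move_l([.4915,-.2475,z],vel=.03,force_limit=3);s=read_state()
    print(hit,round(s["time"],2),s["eef_pos"].round(4),s["contact_force"].round(2),s["torque"].round(2),s["finger_gap"])
    if hit: break
E
```

```text
False 8.88 [ 0.4915 -0.2475  0.3304] [ 0.04  0.81 -2.69] [-0.05 -0.    0.01] 0.015940875650852185
False 9.12 [ 0.4915 -0.2475  0.3273] [ 0.59  0.4  -3.11] [-0.04 -0.06 -0.  ] 0.01606966211201135
False 9.38 [ 0.4914 -0.2475  0.3243] [ 1.45  0.08 -3.23] [ 0.    0.06 -0.05] 0.016106676214115486
False 9.62 [ 0.4915 -0.2475  0.3224] [-0.23 -0.61 -2.95] [-0.07  0.02 -0.02] 0.016046005958782125
```

```bash
python3 - <<'E'
from cell import *
from h import *
hit=move_l([.4915,-.2475,.3195],vel=.02,force_limit=3);s=read_state()
print(hit,round(s["time"],2),s["eef_pos"].round(4),s["contact_force"].round(2),s["torque"].round(2),s["finger_gap"])
command_gripper(.05);s=read_state();print(s["time"],s["finger_gap"],s["contact_force"].round(2))
move_l([.4915,-.2475,.38],vel=.15)
# aside towards the robot/left for a view
move_to([.42,0.05,.40],tool(np.radians(-40)))
print(read_state()["time"])
for n in("top","side"): 
    d=get_image(n); pickle.dump(d,open(n+"3.pkl","wb"))
o=rotor((.4915,-.2475),np.radians(-40),.078)
crop(load("top3"),255,180,90,90,8,"pics/g_t.png",[]);crop(load("side3"),245,145,90,90,8,"pics/g_s.png",[])
crop(load("top3"),255,180,90,90,8,"pics/g_t2.png",o);crop(load("side3"),245,145,90,90,8,"pics/g_s2.png",o)
R=lambda n:cv2.imread(f"pics/{n}.png")
cv2.imwrite("pics/g3.png",cv2.resize(np.vstack([np.hstack([R("g_t"),R("g_s")]),np.hstack([R("g_t2"),R("g_s2")])]),None,fx=.415,fy=.415,interpolation=3))
E
```

```text
True 9.83 [ 0.4922 -0.2479  0.321 ] [-0.25 -1.19  4.61] [-0.19 -0.11 -0.03] 0.01617834426269793
10.5167 0.05033366338639543 [-0.38 -0.17  0.11]
12.2417
```

View pics/g3.png

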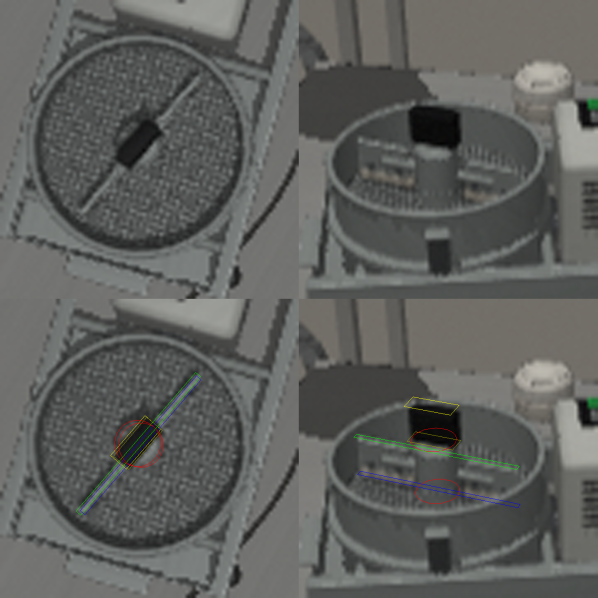

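View pics/g_t2.png

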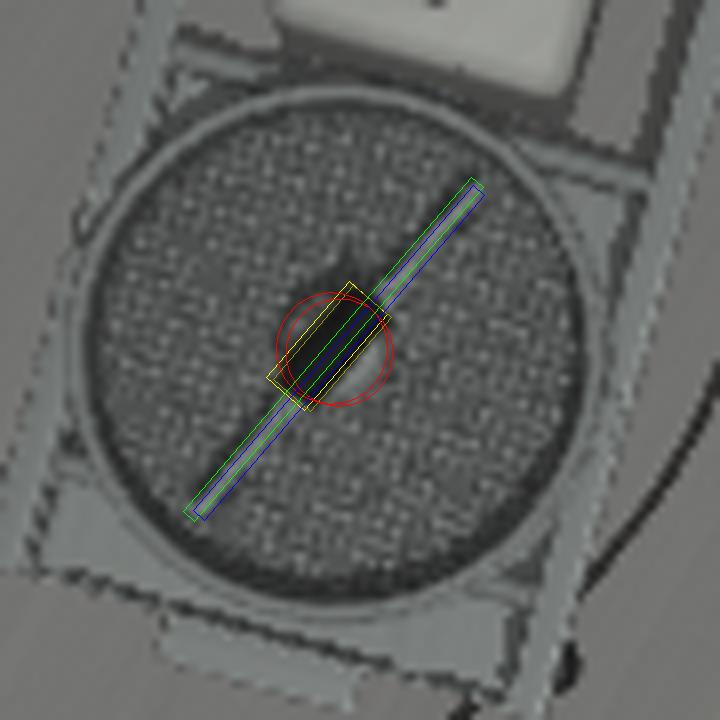

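```bash
cat > push.py <<'E'
from cell import *
from h import *
c=np.array([.4915,-.2475]);a=np.radians(-40);u=-np.array([np.cos(a),np.sin(a)]);v=np.array([-np.sin(a),np.cos(a)])
def P(s,z): return list(c+.046*u+s*v)+[z]
E
python3 - <<'E'
from push import *
command_gripper(0.0); print(read_state()["finger_gap"])
move_to(P(-.0225,.37),tool(a))
hit=move_l(P(-.0225,.286),vel=.1,force_limit=6);s=read_state();print(hit,s["time"],s["eef_pos"],P(-.0225,.286),s["contact_force"].round(2))
for n in("top","side"): 
    d=get_image(n); pickle.dump(d,open(n+"4.pkl","wb"))
crop(load("top4"),255,180,90,90,8,"pics/g_t.png",[]);crop(load("side4"),245,145,90,90,8,"pics/g_s.png",[])
R=lambda n:cv2.imread(f"pics/{n}.png")
cv2.imwrite("pics/g4.png",cv2.resize(np.hstack([R("g_t"),R("g_s")]),None,fx=.55,fy=.55,interpolation=3))
E
```

```text
0.0006901853660692011
False 15.2917 [ 0.44204601 -0.23525094  0.28649269] [np.float64(0.4417992343985799), np.float64(-0.2351677699245962), 0.286] [-0.11  0.63  0.45]
```

View pics/g4.png

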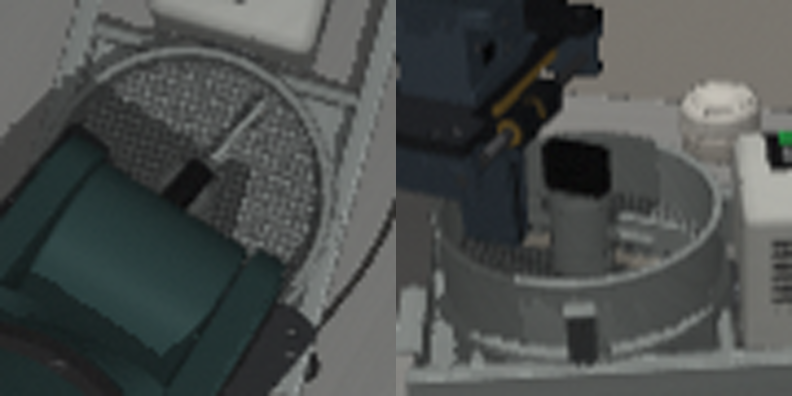

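```bash
python3 - <<'E'
from push import *
L=[]
def sh(): 
    t=read_state()["time"];L.append((t,get_image("side"),get_image("top")))
sh();t0=read_state()["time"]
h=move_l(P(.0215,.286),vel=.075,force_limit=15);s=read_state();print(h,s["time"]-t0,s["eef_pos"].round(4),s["contact_force"].round(2))
for i in range(3): sh()
move_l(P(.0215,.36),vel=.15)
for i in range(10): sh()
pickle.dump(L,open("L.pkl","wb"))
out=[]
for t,a_,b in L:
    print(round(t-t0,3))
    out.append(np.hstack([cv2.resize(a_["frame"][155:225,245:335],None,fx=2,fy=2,interpolation=2),cv2.resize(b["frame"][185:255,260:335],None,fx=2,fy=2,interpolation=2)]))
rows=[np.hstack(out[i:i+2]) for i in range(0,8,2)]
cv2.imwrite("pics/sp.png",np.vstack(rows)); print(np.vstack(rows).shape)
cv2.imwrite("pics/sp2.png",np.vstack([np.hstack(out[i:i+2]) for i in range(8,14,2)]))
E
```

```text
False 0.7333000000000016 [ 0.4701 -0.2014  0.2859] [-0.35  0.18  0.02]
-0.1
0.733
0.833
0.933
1.675
1.775
1.875
1.975
2.075
2.175
2.275
2.375
2.475
2.575
(560, 660, 3)
```

View pics/sp.png

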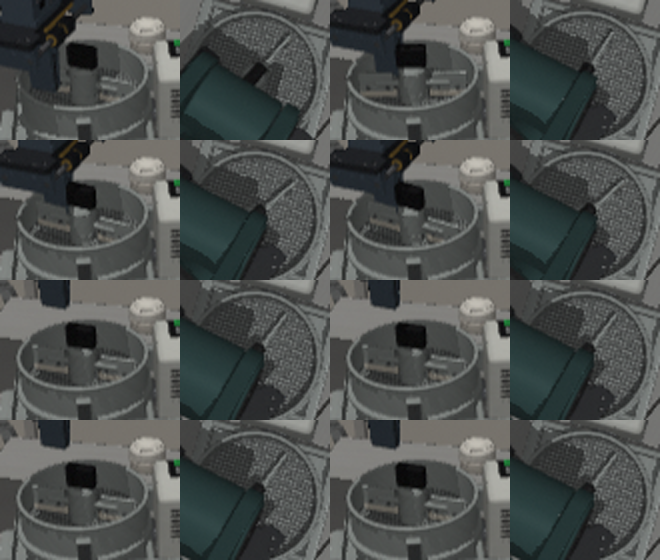

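View pics/sp2.png

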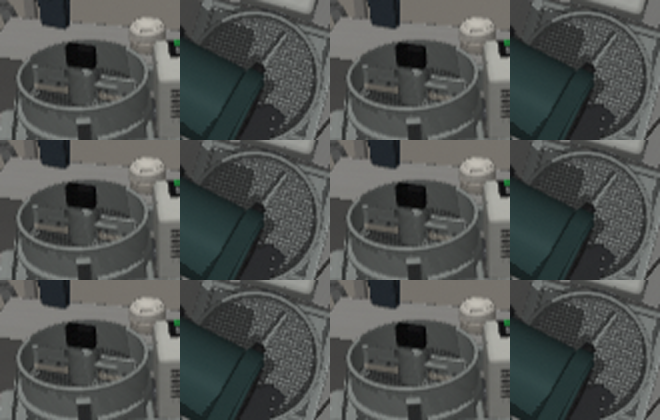

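```bash
python3 - <<'E'
from h import *
L=pickle.load(open("L.pkl","rb"))
k=[0,1,2,3,4,13]
r=[np.hstack([cv2.resize(L[i][2]["frame"][185:255,262:332],None,fx=3.7,fy=3.7,interpolation=2) for i in k[j:j+3]]) for j in(0,3)]
cv2.imwrite("pics/z1.png",np.vstack(r))
r=[np.hstack([cv2.resize(L[i][1]["frame"][155:225,250:320],None,fx=3.7,fy=3.7,interpolation=2) for i in k[j:j+3]]) for j in(0,3)]
cv2.imwrite("pics/z2.png",np.vstack(r))
E
```

View pics/z1.png

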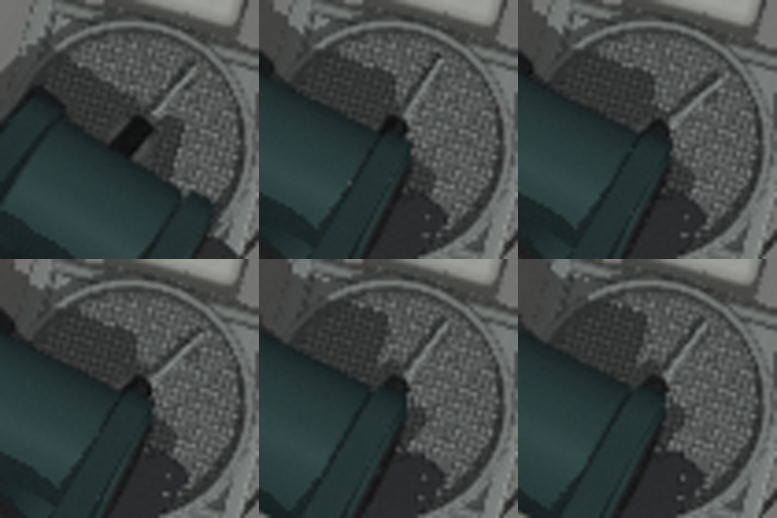

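View pics/z2.png

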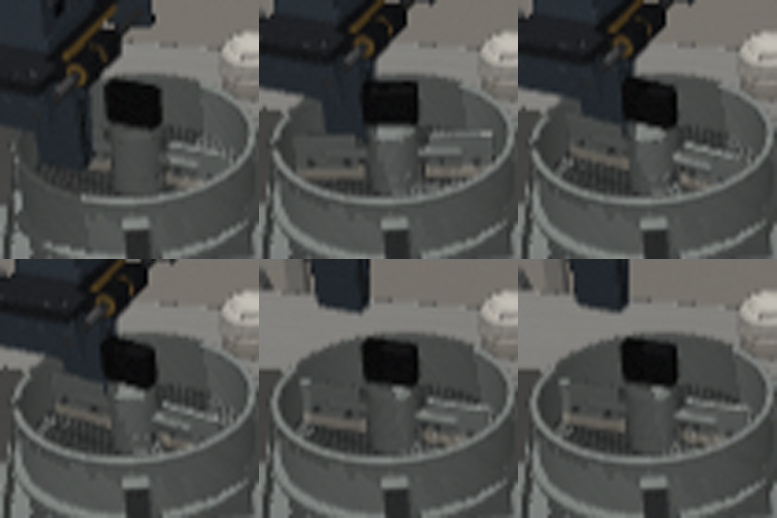

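```bash
python3 - <<'E'
from push import *
move_to([.42,0.05,.38],tool(a))
print(read_state()["time"])
for n in("top","side"): 
    d=get_image(n); pickle.dump(d,open(n+"5.pkl","wb"))
o=rotor((.4915,-.2475),np.radians(-33),.078)
crop(load("top5"),255,180,90,90,8,"pics/g_t2.png",o);crop(load("side5"),245,145,90,90,8,"pics/g_s2.png",[])
R=lambda n:cv2.imread(f"pics/{n}.png")
cv2.imwrite("pics/g5.png",cv2.resize(np.hstack([R("g_t2"),R("g_s2")]),None,fx=.55,fy=.55,interpolation=3))
E
```

```text
19.175
```

View pics/g5.png

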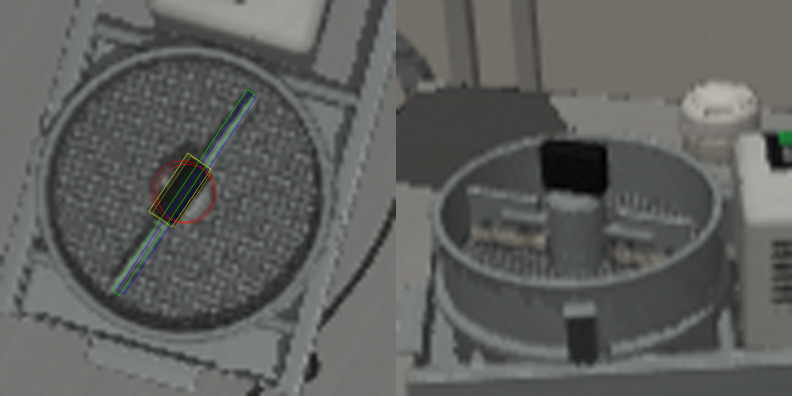

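```bash
sed -i 's/radians(-40)/radians(-33)/' push.py; python3 - <<'E'
from push import *
move_to(P(-.0210,.37),tool(a))
hit=move_l(P(-.0210,.286),vel=.1,force_limit=6);s=read_state();print(hit,s["time"],s["eef_pos"]-P(-.0210,.286),s["contact_force"].round(2))
if hit: raise SystemExit
L=[]
def sh(): 
    t=read_state()["time"];L.append((t,get_image("side"),get_image("top")))
sh();t0=read_state()["time"]
h=move_l(P(.012,.286),vel=.048,force_limit=15);s=read_state();print(h,s["time"]-t0,s["contact_force"].round(2))
sh()
move_l(P(.012,.35),vel=.25);
for i in range(9): sh()
pickle.dump(L,open("L2.pkl","wb"))
print([round(l[0]-t0,3) for l in L],read_state()["time"])
k=[0,1,2,3,5,10]
for n,j,(x,y) in(("z1",2,(262,185)),("z2",1,(250,155))):
    r=[np.hstack([cv2.resize(L[i][j]["frame"][y:y+70,x:x+70],None,fx=3.7,fy=3.7,interpolation=2) for i in k[q:q+3]]) for q in(0,3)]
    cv2.imwrite(f"pics/{n}b.png",np.vstack(r))
E
```

```text
False 21.3833 [ 2.17952397e-04 -8.12233104e-05  4.64190539e-04] [-1.59 -0.21  0.15]
False 0.8416999999999994 [ 0.43 -0.34  0.33]
[-0.1, 0.842, 1.35, 1.45, 1.55, 1.65, 1.75, 1.85, 1.95, 2.05, 2.15] 23.7333
```

View pics/z1b.png

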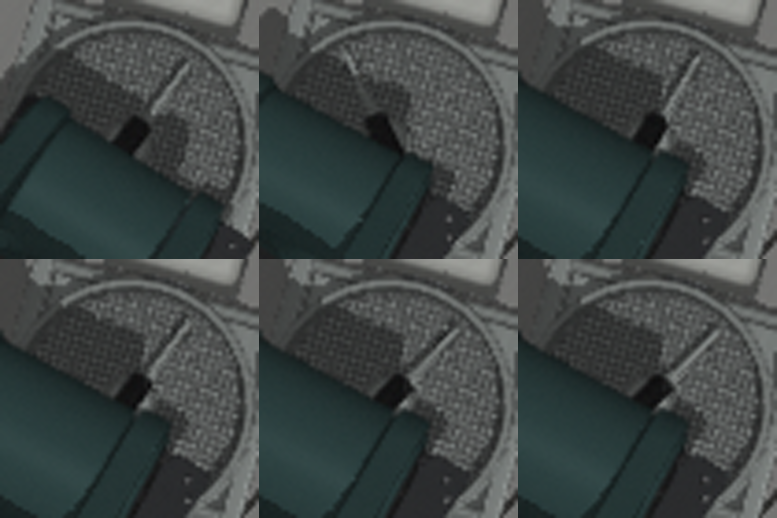

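View pics/z2b.png

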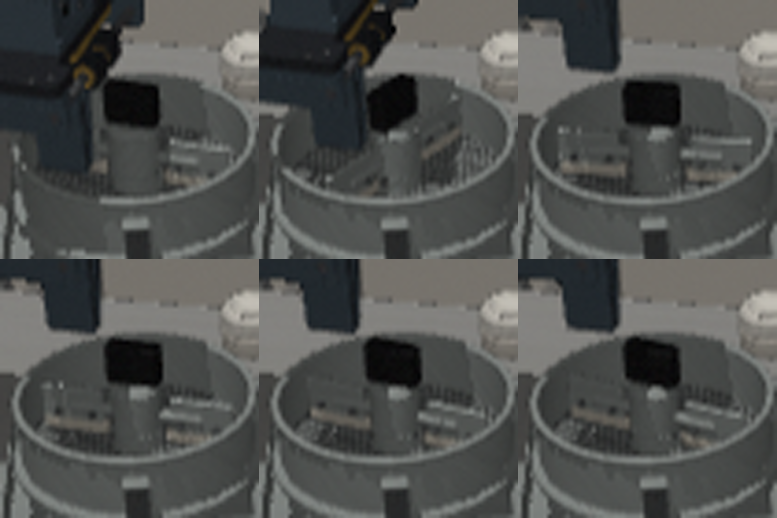

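```bash
python3 - <<'E'
from push import *
move_l(P(.012,.42),vel=.2)
move_to([.42,0.05,.42],tool(a))
dwell(.5)
for n in("top","side"): 
    d=get_image(n); pickle.dump(d,open(n+"6.pkl","wb"))
cv2.imwrite("pics/f_top.png",load("top6")["frame"])
o=rotor((.4915,-.2475),np.radians(-45),.078)
crop(load("top6"),255,180,90,90,8,"pics/g_t2.png",o);crop(load("side6"),245,145,90,90,8,"pics/g_s2.png",[])
R=lambda n:cv2.imread(f"pics/{n}.png")
cv2.imwrite("pics/g6.png",cv2.resize(np.hstack([R("g_t2"),R("g_s2")]),None,fx=.55,fy=.55,interpolation=3))
print(read_state()["time"])
E
```

```text
25.8667
```

View pics/g6.png

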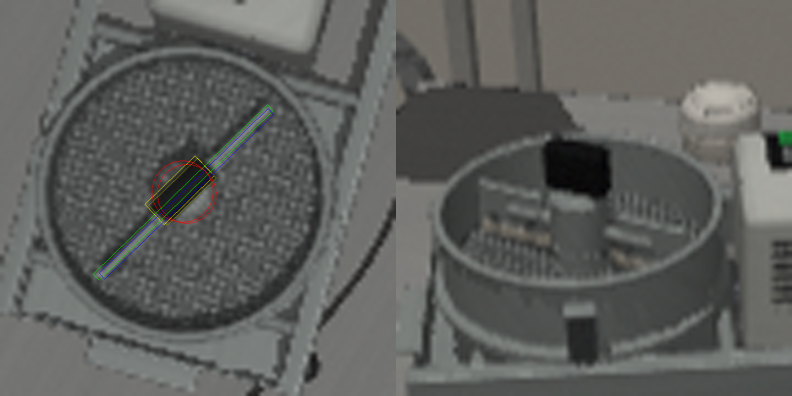

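View pics/f_top.png

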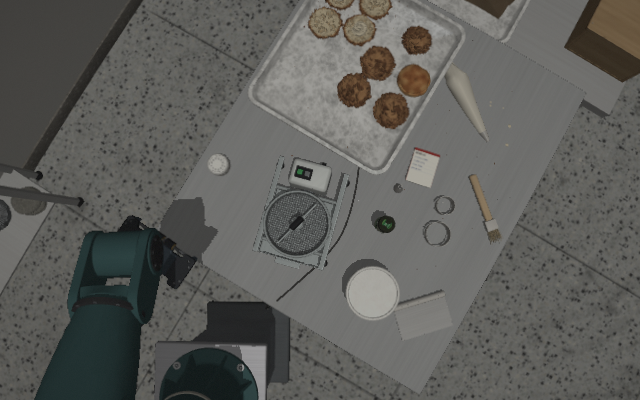

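The agitator is home at about -45°, centred at (298,223). The timer (218,164), the jar (385,224) and the ring cutter (436,233) haven't moved. I'm handing the job in.

```bash
python3 -c "
from cell import *
job_done()"
```

```text
the job is handed in; nothing more can be done
```

The agitator is refitted fully home on the spindle and spins freely. I handed the job in at about 26 s of the 72 s allowed.

- **Fitting:** I read the key's direction from the pictures (about -40° in world axes) and lowered the agitator at that angle. It passed over the key at once, so I didn't need to turn it to find the key. There was no contact at the "8 mm too high" level. It seated with a light touch (wrist force stayed under 5 N) with the foot at about 77–78 mm, against 78 mm for home.
- **First push:** This was too strong. The rotor went about half a turn in roughly half a second, and its other arm appears to have bumped the waiting finger, so I didn't count it as the check.
- **Second push:** This one was gentler. The pictures show about 195° of rotation in one direction, slowing smoothly and stopping roughly 1.3 s after it left the finger (estimated from the pictures). The slowing from about 1.9 rad/s fits spindle drag alone, so I saw no sign of rubbing. The finger was lifted clear before the other arm came round.
- **Last pictures:** The agitator is at rest, level, centred and home. The timer, jar and ring cutter are where they were, and the robot touches nothing.
- **Camera disagreement:** The side camera read about 1 px (2–3 mm) off the top camera. I used the top camera's position, and the agitator went on without side force.

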